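# Set the edging bench up for the next job

### The arm

A 6-joint arm with a two-finger parallel gripper is mounted at the origin on the work surface. World frame = base frame: x ahead of the robot, y to its left, z up, the work surface at z = 0. Lengths are in m, angles in rad, forces in N, time in s.
With the tool pointing down it reaches from about 0.25 to 0.775 m from the base axis. Payload 4 kg.
Tool frame: the origin (TCP) lies midway between the tips of the shut fingers; the grasp point (between the pads) lies 19 mm behind it; z points along the fingers, y is the line along which they close (so a half turn about z gives the same grasp; the last joint's range is limited). The gripper opens to 94 mm and grips with 3 to 60 N. Pads are 16 mm wide; open, the fingers measure 119 mm over their backs; the gripper's body (75 mm by 177 mm) begins 78 mm behind the grasp point.
Start: joints at [-1.268, 0.087, 1.371, -0, 1.684, -0.103], TCP at [0.217, -0.505, 0.206] pointing down, gripper open.
Joint ranges: [-3.1, 3.1], [-0.76, 2.03], [0.27, 2.55], [-1.08, 4.22], [0.17, 2.65], [-2.57, 2.57]. Speed limits (rad/s): [2.79, 2.79, 3.14, 3.14, 3.14, 3.14].

### API

Orientations are given as [roll, pitch, yaw] about the fixed x, y, z axes, in that order (R = Rz(yaw) Ry(pitch) Rx(roll)).
In Python, from bench import robot gives the robot as it stands.
- The arm moves only by the tool servo_tool, never from a script. Its argument "moves" is a list of rows, each a list of 5 numbers: the shift along the tool's x, y, z in units of 25 mm (1.0 is 25 mm), then the turn about the tool's z in units of 6 degrees (1.0 is 6 degrees), then the closure, from 0 (fully open) to 1 (shut). In form: [[dx, dy, dz, yaw, gripper], ...]. A call has 1 to 10 rows; each row is the pose to reach, as a shift and turn from the pose commanded when the call began, along the tool's axes at that moment; what a row does not reach only later rows make up. A row lasts 1/12 s, in which the tool goes at most 41.7 mm and 7.16 degrees, less where a joint would pass 70% of its speed; a pose out of reach is approached as far as the arm can. A call with a gripper value outside its range is refused whole. The fingers move at their own pace and stop on an object; the grip force is fixed at half the most. Time passes only in rows, so rows that repeat a pose let the fingers close. It gives the time, the measured TCP pose, the force, the opening and the grip force at its end, in the units of the state.
- robot.get_obs(): the state, without advancing time (a new reading comes with each control period).
- robot.snapshot(name): name is "scene" or "top" or "wrist"; returns a dict with "image" (420x560x3 uint8, blue, green, red), "fx", "fy", "cx", "cy" (pixels), "k1" (the pictures are not rectified: a ray, as slopes to the right and down, at radius r is drawn at 1 + k1 r^2 times it, then the intrinsics apply), "eye" and "orientation" of the camera in the world; the wrist camera has in their place "T_tool_cam" (4x4, takes a point from camera to tool coordinates, whose origin is the TCP and whose axes are the flange's). Camera axes: x right, y down, z forward; pixel columns grow to the right and rows downward; lengths in m; the calibration is good to about 2 mm. A picture is of the moment at which its call begins: read the wrist's pose just before it. There is no depth.
- robot.close_job(): hands the job in; it is judged then, once.
The state is a dict: "time": time; "joint_positions": joint angles; "qvel": joint speeds; "joint_torque": joint torques, N m; "tool_pos": TCP position; "ee_rot": TCP orientation; "wrist_force": force on the tool from outside, world axes, zero at the start; "wrist_torque": the same for the moment, N m; "width": finger opening in m; "finger_force": force on a finger pad.
Only numpy, scipy, OpenCV 4.12 (cv2) and the standard library are available. Lean on these libraries where they do the work, as an engineer would, in place of code of your own. Each camera call takes 0.05 s, during which the arm holds its last target. There are 200 camera calls.

### The job

Three things on the lens bench are each in the wrong place: put the round blocked blank on the loading cradle, the steel gauge on its four-post stand and the small edged lens in the white job tray, each flat and roughly in the middle with its grip stem up. Every place is taken, so park one of them on the empty rubber mat on the way. Set things down gently rather than dropping them, never lay any of the three on the bare stone, leave the pliers and the loose white block where they lie, and finish with everything let go.

Things in the scene. Friction and masses are not known exactly. Their poses are not given: they have to be found in the camera images.
- blank: Blocked lens blank, about 45 g: a round blue plastic disc, diameter 65 mm, 10 mm thick, with a white upright grip stem on its middle: a cylinder 20 mm in diameter, 22 mm above the disc (top 32 mm above the underside), 26 mm flange in its lowest 2 mm. Origin: centre of the underside, z up the stem. Starts in the white job tray; belongs on the loading cradle.
- lens: Edged clear lens with a white stem, about 25 g: a flat near-oval plate, pale glassy grey, 54 mm (its x) by 38 mm (y), 5 mm thick; on its middle a white cylinder 20 mm in diameter, 22 mm high (top 27 mm above the underside), 26 mm flange in its lowest 2 mm. Origin: centre of the underside, z up. Starts on the four-post stand; belongs in the white job tray.
- gauge: Steel setting gauge, 160 g or so: a round steel disc 50 mm in diameter and 8 mm thick with a steel stem 18 mm in diameter rising 24 mm from its middle (top 32 mm above the underside). Origin: centre of the underside, z up. Starts on the loading cradle; belongs on the four-post stand.
- cradle: Loading cradle, fixed: a round black plastic dish 98 mm across, inner diameter 88 mm, flat floor 8 mm above the stone, low rim 4 mm higher (12 mm above the stone). Origin: its centre at the height of the stone, z up.
- stand: Gauge stand, fixed: a square aluminium plate 84 by 84 mm whose flat top is 8 mm above the stone, with four dark posts (8 mm in diameter, 12 mm high above the plate) at its corners, their axes 36 mm from the middle along its x and y. Origin: its centre at the height of the stone; x and y along its edges.
- tray: Job tray, fixed: a shallow white tray 120 mm (along its x) by 90 mm (y), walls 4 mm thick and 12 mm high above the stone, flat inner floor 4 mm above the stone. Origin: its centre at the height of the stone.
- mat: Rubber mat, fixed: a dark rectangular mat 90 mm (along its x) by 80 mm (y), flat top 4 mm above the stone. Empty at the start; the free parking spot. Origin: its centre at the height of the stone.
- pliers: Steel lens pliers lying flat on the stone, about 135 mm long (along x) and 50 mm wide, 11 mm high, loose; not to be moved. Origin: on the stone, near the middle of the tool.
- white_block: Loose white plastic block lying on the stone, 45 by 32 mm and 22 mm high; not to be moved. Origin: centre of its underside.
Not all that is in view belongs to the job. Several things look just like the cradle: the one meant starts farthest to the robot's right. Of the things that look like the stand, the smaller one is meant.

How it is judged:
On the way:
1. one of the three has been parked on the rubber mat and let go (((horizontal distance between blank and mat below 0.035 m and z of blank in the frame of mat below 0.0075 m and contact force between blank and the fingers below 0.05 N and linear speed of blank below 0.05 m/s) or (horizontal distance between lens and mat below 0.035 m and z of lens in the frame of mat below 0.0075 m and contact force between lens and the fingers below 0.05 N and linear speed of lens below 0.05 m/s) or (horizontal distance between gauge and mat below 0.035 m and z of gauge in the frame of mat below 0.0075 m and contact force between gauge and the fingers below 0.05 N and linear speed of gauge below 0.05 m/s))), for 0.2 s.
At the end, for the whole second after the job is handed in: The blank lies flat on the floor of the cradle within 13 mm of its centre, the gauge flat on the stand within 14 mm of its centre, the lens flat on the floor of the tray within 15 mm of its centre (each within 0.1 rad of level and 3.5 mm of the floor's height), all let go and at rest (horizontal distance between blank and cradle below 0.013 m and z of blank in the frame of cradle between 0.0045 and 0.0115 m and angle between each of blank, gauge, lens's own z axis and vertical below 0.1 rad and linear speed of each of blank, gauge, lens below 0.02 m/s and contact force between each of blank, gauge, lens and the fingers below 0.05 N and horizontal distance between gauge and stand below 0.014 m and z of gauge in the frame of stand between 0.0045 and 0.0115 m and horizontal distance between lens and tray below 0.015 m and z of lens in the frame of tray between 0.0005 and 0.0075 m); the robot touches nothing.
It fails at once if the blank, lens or gauge is laid on the bare stone (height (world z) of any of blank, lens, gauge below 0.002 m).
It fails at once if the blank, lens or gauge is dropped (falls freely by more than about 15 mm) ((linear speed of blank above 0.55 m/s and contact force between blank and the fingers below 0.01 N) or (linear speed of lens above 0.55 m/s and contact force between lens and the fingers below 0.01 N) or (linear speed of gauge above 0.55 m/s and contact force between gauge and the fingers below 0.01 N)).
It fails at once if the pliers or the loose white block are moved by more than 15 mm (distance of any of pliers, white_block from where it was at the start of the episode above 0.015 m).
It also fails if it takes over 99 s, if anything falls off the work surface, if the arm or the gripper's body presses on something with over 40 N, if the wrist force passes 120 N, or if a joint passes its speed limit or range.

## Working session

There is one attempt and no reset: what is moved stays moved. The work goes in short steps, Python scripts to look and compute and a tool call to move; the robot and the scene stay as the last step left them, time stands still between calls to the robot, and variables do not carry over. Pictures are saved under pics/ and viewed, at most 14 in all, crops included, and the job is handed in when it is done.

Besides the shell and the picture viewer there is one more tool, called as a command line: name --pt "numbers of a row" for each row, then --argument value for the rest. servo_tool: Moves the arm, as the interface text tells. Its arguments: {"type":"object","properties":{"moves":{"type":"array"}},"required":["moves"]}

```bash
mkdir -p pics && cat > h.py <<'E'
import numpy as np, cv2
from scipy.spatial.transform import Rotation as R
from bench import robot
def snap(n,f):
    o=robot.get_obs(); s=robot.snapshot(n); cv2.imwrite('pics/'+f,s['image']); return o,s
def cam(o,s):
    if 'eye' in s:
        q=np.array(s['orientation'],float)
        Rm=q if q.shape==(3,3) else R.from_euler('xyz',q).as_matrix()
        return np.array(s['eye']),Rm
    T=np.eye(4);T[:3,:3]=R.from_euler('xyz',o['ee_rot']).as_matrix();T[:3,3]=o['tool_pos']
    M=T@np.array(s['T_tool_cam']); return M[:3,3],M[:3,:3]
def ray(o,s,u,v,z):
    e,Rm=cam(o,s); d=np.array([(u-s['cx'])/s['fx'],(v-s['cy'])/s['fy']]); p=d.copy()
    for _ in range(20): p=d/(1+s['k1']*(p@p))
    w=Rm@np.array([p[0],p[1],1]); return e+w*(z-e[2])/w[2]
E
python3 - <<'E'
from h import *
for n in ('top','scene'):
    o,s=snap(n,n+'0.png'); print(n,{k:v for k,v in s.items() if k!='image'})
print(o)
E
```

```text
top {'fx': 416.19828768506034, 'fy': 416.19828768506034, 'cx': 276.3489538737316, 'cy': 196.65992708007778, 'k1': 0.032421165960311575, 'eye': array([ 0.46314553, -0.10690838,  1.0243654 ]), 'orientation': array([-3.07209903, -0.01645725, -1.57540553])}
scene {'fx': 378.91511334802647, 'fy': 378.91511334802647, 'cx': 280.9836801413008, 'cy': 209.51594903024056, 'k1': 0.0052779186373979785, 'eye': array([0.91794207, 0.00588504, 0.74514653]), 'orientation': array([-2.63069797, -0.01250216,  1.89832759])}
{'time': 0.05, 'joint_positions': array([-1.26813625e+00,  8.79200291e-02,  1.37219680e+00,  2.05285418e-05,
        1.68360765e+00, -1.03096217e-01]), 'qvel': array([ 0.00174303, -0.00074507, -0.00024618,  0.00144691,  0.00155819,
        0.0005826 ]), 'joint_torque': array([ 2.63724534e-03, -3.41539228e+01, -3.03593481e+01,  7.22197839e-02,
        3.05252569e-02, -1.00291784e-04]), 'tool_pos': array([ 0.21693682, -0.50482797,  0.20435245]), 'ee_rot': array([-3.13947426e+00, -2.39687563e-04,  4.05758327e-01]), 'wrist_force': array([ 0.33598137, -0.17652453, -0.50611954]), 'wrist_torque': array([-0.06089907, -0.01318184,  0.0054195 ]), 'finger_force': 0.0, 'width': 0.09372166013617843}
```

View pics/top0.png

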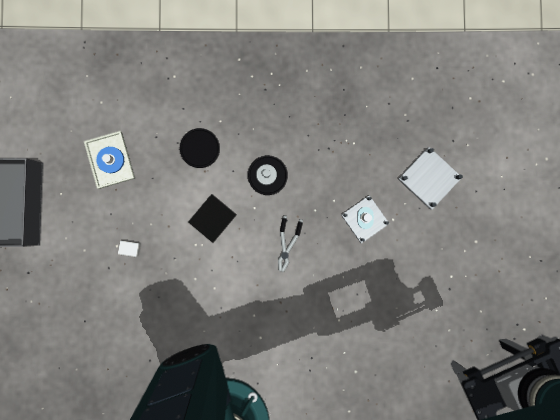

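View pics/scene0.png

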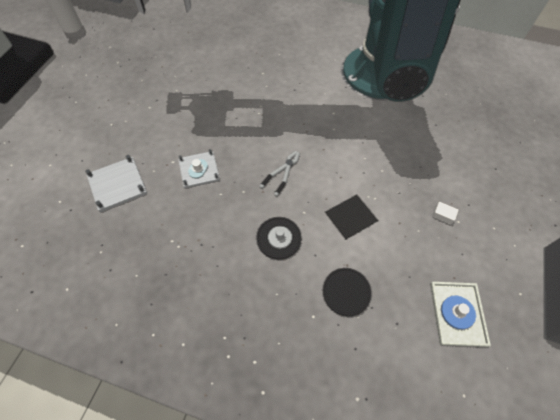

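The top view shows: the tray with the blank at (109,159), the spare dish at (200,148), and the cradle with the gauge at (267,175). The mat is at (212,218), the small stand with the lens at (365,218), the pliers at (288,242) and the white block at (128,248). The scene view shows the same layout. Next I'll measure with masks.

```bash
cat > m.py <<'E'
from h import *
def near(mask,u,v,R=40):
    """largest contour near (u,v)"""
    m=np.zeros_like(mask); cv2.circle(m,(u,v),R,255,-1); m&=mask
    c,_=cv2.findContours(m,cv2.RETR_EXTERNAL,cv2.CHAIN_APPROX_NONE)
    return max(c,key=cv2.contourArea)
def plane(o,s,c,z): return np.array([ray(o,s,*p,z)[:2] for p in c.reshape(-1,2)]).astype(np.float32)
E
python3 - <<'E'
from m import *
o,s=snap('top','top1.png'); im=s['image'].astype(int); b,g,r=im[...,0],im[...,1],im[...,2]
hsv=cv2.cvtColor(s['image'],cv2.COLOR_BGR2HSV); V=hsv[...,2]; S=hsv[...,1]
U=lambda m:(m*255).astype(np.uint8)
def rep(n,mask,u,v,R,z):
    c=cv2.convexHull(near(mask,u,v,R)); p=plane(o,s,c,z)
    rc=cv2.minAreaRect(p); ce,rad=cv2.minEnclosingCircle(p)
    print(n,'rect',np.round(rc[0],4),np.round(rc[1],4),round(rc[2],1),'circ',np.round(ce,4),round(rad,4))
rep('tray',U((V>170)),109,159,40,.012)
rep('blank',U((b-r>50)),109,159,30,.014)
rep('blankstem',U((V>170)&(S<40)),109,159,11,.036)
rep('cradle',U(V<60),267,175,30,.012)
rep('gaugedisc',U(V>90),267,175,17,.016)
rep('mat',U(V<60),212,218,32,.004)
rep('stand',U(V>165),365,218,32,.008)
rep('lens plate',U(S>25)&U(V>120),365,218,15,.013)
rep('wblock',U(V>180),128,248,20,.022)
cv2.imwrite('pics/c.png',np.vstack([np.hstack([cv2.resize(s['image'][y-30:y+30,x-40:x+40],(400,300),interpolation=cv2.INTER_CUBIC) for x,y in q]) for q in ([(109,159),(267,175)],[(365,218),(288,242)])]))
for u,v in [(365,218),(361,215),(372,213),(345,213)]: print(im[v,u])
E
```

```text
tray rect [0.6261 0.2833] [0.1208 0.0908] 16.5 circ [0.6257 0.2826] 0.0744
blank rect [0.625  0.2794] [0.061  0.0644] 0.1 circ [0.6255 0.2789] 0.0331
blankstem rect [0.6238 0.2735] [0.027  0.0231] 44.9 circ [0.6238 0.2746] 0.0146
cradle rect [ 0.5881 -0.1013] [0.093 0.096] 89.8 circ [ 0.5876 -0.1015] 0.0486
gaugedisc rect [ 0.5889 -0.0992] [0.048  0.0486] 18.3 circ [ 0.5885 -0.0993] 0.0249
mat rect [0.4825 0.0337] [0.0784 0.0886] 50.1 circ [0.4825 0.0332] 0.0567
stand rect [ 0.4786 -0.341 ] [0.0842 0.0849] 34.5 circ [ 0.4808 -0.3391] 0.0554
lens plate rect [ 0.482  -0.3393] [0.039  0.0512] 88.9 circ [ 0.4821 -0.3397] 0.0265
wblock rect [0.4112 0.2288] [0.0437 0.0319] 80.1 circ [0.4117 0.2287] 0.0254
[240 237 233]
[152 154 146]
[232 228 195]
[173 170 162]
```

View pics/c.png

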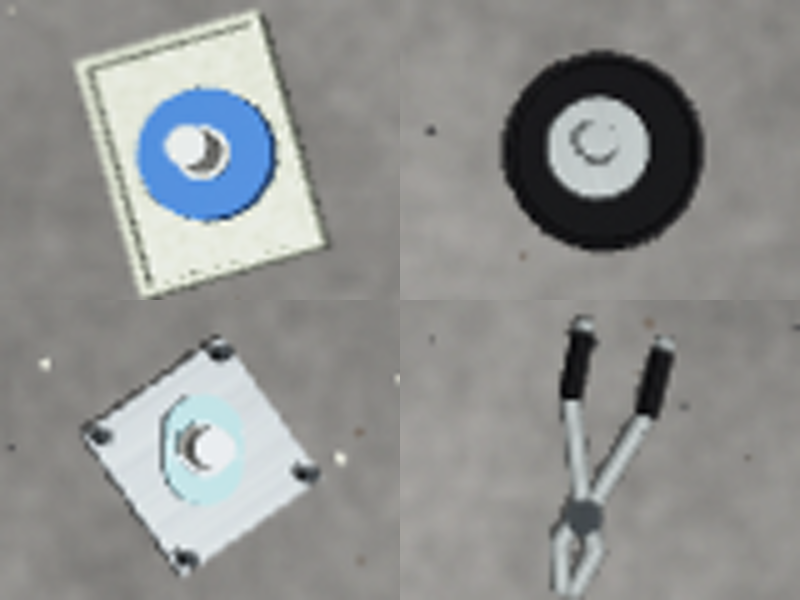

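```bash
cat >> m.py <<'E'
P=dict(tray=(.6260,.2830),cradle=(.5880,-.1014),mat=(.4825,.0335),stand=(.4795,-.340))
def go(x,y,z):
    o=robot.get_obs(); Rm=R.from_euler('xyz',o['ee_rot']).as_matrix()
    d=np.array([x,y,z])-o['tool_pos']; print('units',np.round(Rm.T@d/.025,3),'t',round(o['time'],2),'yaw',o['ee_rot'].round(4),'tcp',o['tool_pos'].round(4),'w',round(o['width'],4),'F',round(o['finger_force'],1))
E
python3 - <<'E'
from m import *
o,s=snap('top','top2.png')
for n,u,v,z in [('lensstem',367.4,217.6,.035),('blankstem',105.8,158,.036),('gaugestem',267.4,173,.040)]: print(n,ray(o,s,u,v,z).round(4))
go(.4805,-.339,.06)
E
```

```text
lensstem [ 0.4812 -0.34    0.035 ]
blankstem [0.625  0.2798 0.036 ]
gaugestem [ 0.5881 -0.1024  0.04  ]
units [12.305 -1.934  5.795] t 0.2 yaw [-3.1403e+00 -1.0000e-04  4.0580e-01] tcp [ 0.217  -0.505   0.2048] w 0.0942 F 0.0
```

servo_tool --pt "0.8 -0.1 0.2 0 0.3" --pt "2.2 -0.3 0.8 0 0.47" --pt "3.7 -0.5 1.5 0 0.47" --pt "5.2 -0.8 2.2 0 0.47" --pt "6.7 -1.0 2.9 0 0.47" --pt "8.2 -1.3 3.6 0 0.47" --pt "9.7 -1.5 4.3 0 0.47" --pt "11.2 -1.8 5.0 0 0.47" --pt "12.1 -1.92 5.6 0 0.47" --pt "12.3 -1.93 5.8 0 0.47"

```text
time: 1.03
tool_pos: [0.4822, -0.3355, 0.057]
ee_rot: [-3.136, 0.001, 0.411]
wrist_force: [-0.7, 0.4, 1.2]
width: 0.0501
finger_force: 0.0
```

servo_tool --pt "0 0 0 0 0.47" --pt "0 0 0 0 0.47"

```text
time: 1.2
tool_pos: [0.4801, -0.3399, 0.0604]
ee_rot: [-3.141, 0.001, 0.406]
wrist_force: [-0.6, 0.2, -0.1]
width: 0.0498
finger_force: 0.0
```

```bash
python3 - <<'E'
from m import *
o,s=snap('wrist','w0.png'); go(.481,-.3395,.018)
E
```

```text
units [ 0.053 -0.033  1.73 ] t 1.25 yaw [3.1403e+00 3.0000e-04 4.0490e-01] tcp [ 0.4801 -0.3407  0.0613] w 0.0498 F 0.0
```

View pics/w0.png

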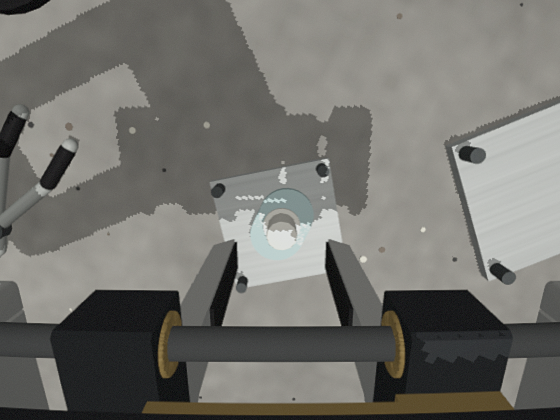

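The lens stem (282,240) sits midway between the fingers (235..327), so I'll go down and grip.

servo_tool --pt "0.05 -0.03 0.4 0 0.47" --pt "0.05 -0.03 0.9 0 0.47" --pt "0.05 -0.03 1.3 0 0.47" --pt "0.05 -0.03 1.6 0 0.47" --pt "0.05 -0.03 1.73 0 0.47" --pt "0.05 -0.03 1.73 0 0.6" --pt "0.05 -0.03 1.73 0 0.75" --pt "0.05 -0.03 1.73 0 0.9" --pt "0.05 -0.03 1.73 0 0.9" --pt "0.05 -0.03 1.73 0 0.9"

```text
time: 2.08
tool_pos: [0.4819, -0.3388, 0.0179]
ee_rot: [3.14, -0.001, 0.406]
wrist_force: [-0.7, 0.3, -0.2]
width: 0.0198
finger_force: 0.4
```

servo_tool --pt "0 0 0 0 0.9" --pt "0 0 0 0 0.9" --pt "0 0 -0.2 0 0.9" --pt "0 0 -0.5 0 0.9" --pt "0 0 -1 0 0.9" --pt "0 0 -1.6 0 0.9" --pt "0 0 -2.2 0 0.9" --pt "0 0 -2.8 0 0.9" --pt "0 0 -3.0 0 0.9" --pt "0 0 -3.0 0 0.9"

```text
time: 2.92
tool_pos: [0.4827, -0.3395, 0.0954]
ee_rot: [3.137, -0.002, 0.406]
wrist_force: [0.5, -0.3, 0.5]
width: 0.0192
finger_force: 30.0
```

```bash
python3 - <<'E'
from m import *
go(*P['mat'],.04)
E
```

```text
units [  5.878 -13.722   2.162] t 2.92 yaw [ 3.1367e+00 -2.3000e-03  4.0590e-01] tcp [ 0.4827 -0.3395  0.0954] w 0.0192 F 30.0
```

servo_tool --pt "0.2 -0.4 0 0 0.9" --pt "0.6 -1.3 0 0 0.9" --pt "1.1 -2.6 0 0 0.9" --pt "1.7 -3.9 0 0 0.9" --pt "2.2 -5.2 0 0 0.9" --pt "2.8 -6.5 0 0 0.9" --pt "3.3 -7.8 0 0 0.9" --pt "3.9 -9.1 0 0 0.9" --pt "4.4 -10.4 0 0 0.9" --pt "5.0 -11.7 0 0 0.9"

```text
time: 3.75
tool_pos: [0.4789, -0.0179, 0.0908]
ee_rot: [-3.14, 0.002, 0.406]
wrist_force: [0.6, -0.4, -0.8]
width: 0.019
finger_force: 30.0
```

servo_tool --pt "0.5 -1.1 0 0 0.9" --pt "0.8 -1.8 0.2 0 0.9" --pt "0.88 -2.02 0.8 0 0.9" --pt "0.88 -2.02 1.4 0 0.9" --pt "0.88 -2.02 2.0 0 0.9" --pt "0.88 -2.02 2.2 0 0.9" --pt "0.88 -2.02 2.2 0 0.9" --pt "0.88 -2.02 2.2 0 0.9"

```text
time: 4.42
tool_pos: [0.4804, 0.0349, 0.0367]
ee_rot: [-3.141, 0.001, 0.406]
wrist_force: [-0.1, 0.5, 0.4]
width: 0.0192
finger_force: 30.0
```

```bash
python3 - <<'E'
from m import *
go(*P['mat'],.0145)
E
```

```text
units [0.055 0.086 0.889] t 4.42 yaw [-3.1409e+00  1.4000e-03  4.0580e-01] tcp [0.4804 0.0349 0.0367] w 0.0192 F 30.0
```

servo_tool --pt "0.05 0.08 0.3 0 0.9" --pt "0.05 0.08 0.6 0 0.9" --pt "0.05 0.08 0.8 0 0.9" --pt "0.05 0.08 0.88 0 0.9" --pt "0.05 0.08 0.9 0 0.9" --pt "0.05 0.08 0.9 0 0.9"

```text
time: 4.92
tool_pos: [0.483, 0.0333, 0.0146]
ee_rot: [-3.142, 0.0, 0.406]
wrist_force: [0.0, -0.7, -1.0]
width: 0.0192
finger_force: 30.0
```

servo_tool --pt "0 0 0 0 0.9" --pt "0 0 0 0 0.7" --pt "0 0 0 0 0.6" --pt "0 0 0 0 0.47" --pt "0 0 0 0 0.47" --pt "0 0 0 0 0.47" --pt "0 0 -0.5 0 0.47" --pt "0 0 -1.3 0 0.47" --pt "0 0 -2.2 0 0.47" --pt "0 0 -2.6 0 0.47"

```text
time: 5.75
tool_pos: [0.4846, 0.0333, 0.0826]
ee_rot: [3.14, -0.004, 0.406]
wrist_force: [0.9, -0.2, 0.5]
width: 0.0496
finger_force: 0.0
```

```bash
python3 - <<'E'
from m import *
go(.5885,-.1005,.065)
E
```

```text
units [1.701 6.557 0.723] t 5.75 yaw [ 3.1396 -0.004   0.4058] tcp [0.4846 0.0333 0.0826] w 0.0496 F 0.0
```

servo_tool --pt "0.2 0.7 0 0 0.47" --pt "0.5 2.0 0.1 0 0.47" --pt "0.9 3.4 0.3 0 0.47" --pt "1.3 4.8 0.5 0 0.47" --pt "1.6 6.0 0.6 0 0.47" --pt "1.7 6.5 0.7 0 0.47" --pt "1.7 6.55 0.7 0 0.47" --pt "1.7 6.55 0.7 0 0.47" --pt "1.7 6.55 0.7 0 0.47"

```text
time: 6.5
tool_pos: [0.5859, -0.099, 0.0621]
ee_rot: [-3.14, 0.001, 0.407]
wrist_force: [-0.3, -0.2, 0.8]
width: 0.0499
finger_force: 0.0
```

```bash
python3 - <<'E'
from m import *
o,s=snap('top','t3.png'); o,s=snap('wrist','w1.png'); go(.5885,-.1005,.0205)
a=cv2.imread('pics/t3.png')[100:300,50:420]; cv2.imwrite('pics/t3w.png',np.vstack([cv2.resize(a,(560,303)),s['image'][130:420]]))
E
```

```text
units [0.062 0.1   1.683] t 6.6 yaw [-3.1413e+00 -1.0000e-04  4.0730e-01] tcp [ 0.5861 -0.0988  0.0626] w 0.0495 F 0.0
```

View pics/t3w.png

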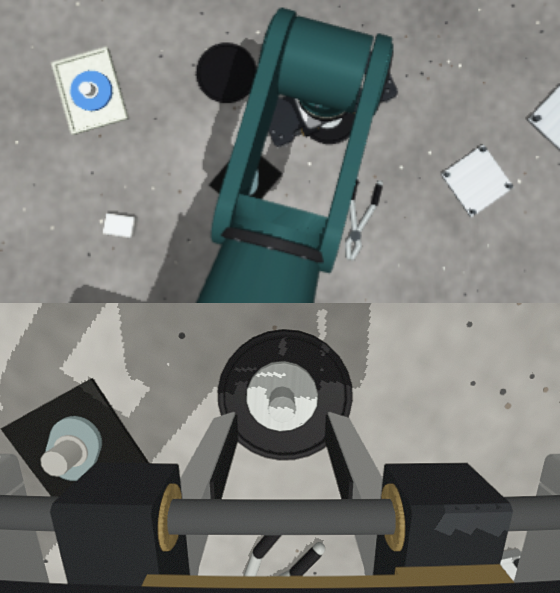

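The lens stands upright on the mat and the stand is empty. The gauge stem at (282,400) is centred between the fingers, so I'll grip it.

servo_tool --pt "0.05 0.05 0.4 0 0.47" --pt "0.06 0.1 0.9 0 0.47" --pt "0.06 0.1 1.3 0 0.47" --pt "0.06 0.1 1.6 0 0.47" --pt "0.06 0.1 1.7 0 0.47" --pt "0.06 0.1 1.7 0 0.6" --pt "0.06 0.1 1.7 0 0.75" --pt "0.06 0.1 1.7 0 0.92" --pt "0.06 0.1 1.7 0 0.92" --pt "0.06 0.1 1.7 0 0.92"

```text
time: 7.43
tool_pos: [0.5895, -0.1018, 0.0204]
ee_rot: [3.141, -0.001, 0.406]
wrist_force: [-1.3, 1.6, 0.9]
width: 0.0197
finger_force: 0.6
```

servo_tool --pt "0 0 0 0 0.92" --pt "0 0 0 0 0.92" --pt "0 0 0 0 0.92"

```text
time: 7.68
tool_pos: [0.5894, -0.1018, 0.0204]
ee_rot: [3.141, -0.001, 0.406]
wrist_force: [-1.2, 0.2, 2.8]
width: 0.0173
finger_force: 30.0
```

servo_tool --pt "0 0 -0.1 0 0.92" --pt "0 0 -0.4 0 0.92" --pt "0 0 -0.9 0 0.92" --pt "0 0 -1.5 0 0.92" --pt "0 0 -2.1 0 0.92" --pt "0 0 -2.7 0 0.92" --pt "0 0 -3.0 0 0.92" --pt "0 0 -3.0 0 0.92"

```text
time: 8.35
tool_pos: [0.5909, -0.1026, 0.0982]
ee_rot: [3.138, -0.005, 0.406]
wrist_force: [-0.1, 0.7, -0.4]
width: 0.0175
finger_force: 30.0
```

```bash
python3 - <<'E'
from m import *
go(*P['stand'],.05)
E
```

```text
units [-7.849  6.958  1.92 ] t 8.35 yaw [ 3.1376 -0.0046  0.4057] tcp [ 0.5909 -0.1026  0.0982] w 0.0175 F 30.0
```

servo_tool --pt "-0.3 0.3 0 0 0.92" --pt "-1.0 0.9 0 0 0.92" --pt "-2.0 1.8 0 0 0.92" --pt "-3.1 2.7 0 0 0.92" --pt "-4.2 3.7 0 0 0.92" --pt "-5.3 4.7 0 0 0.92" --pt "-6.4 5.6 0 0 0.92" --pt "-7.2 6.4 0.1 0 0.92" --pt "-7.7 6.8 0.3 0 0.92" --pt "-7.85 6.95 0.6 0 0.92"

```text
time: 9.18
tool_pos: [0.475, -0.3422, 0.0788]
ee_rot: [3.142, 0.002, 0.402]
wrist_force: [0.4, 0.2, -1.3]
width: 0.0176
finger_force: 30.0
```

servo_tool --pt "0 0 0.4 0 0.92" --pt "0 0 0.8 0 0.92" --pt "0 0 1.2 0 0.92" --pt "0 0 1.3 0 0.92" --pt "0 0 1.3 0 0.92" --pt "0 0 1.3 0 0.92"

```text
time: 9.68
tool_pos: [0.4778, -0.3382, 0.047]
ee_rot: [-3.141, 0.0, 0.407]
wrist_force: [-0.3, -0.1, -1.2]
width: 0.0171
finger_force: 30.0
```

```bash
python3 - <<'E'
from m import *
go(*P['stand'],.0207)
E
```

```text
units [0.034 0.093 1.051] t 9.68 yaw [-3.1412e+00  1.0000e-04  4.0730e-01] tcp [ 0.4778 -0.3382  0.047 ] w 0.0171 F 30.0
```

servo_tool --pt "0.03 0.09 0.3 0 0.92" --pt "0.03 0.09 0.7 0 0.92" --pt "0.03 0.09 0.9 0 0.92" --pt "0.03 0.09 1.0 0 0.92" --pt "0.03 0.09 1.05 0 0.92" --pt "0.03 0.09 1.05 0 0.92" --pt "0.03 0.09 1.05 0 0.92"

```text
time: 10.27
tool_pos: [0.4791, -0.3411, 0.0211]
ee_rot: [3.141, -0.0, 0.406]
wrist_force: [-0.9, -0.3, -1.3]
width: 0.0173
finger_force: 30.0
```

servo_tool --pt "0 0 0 0 0.9" --pt "0 0 0 0 0.7" --pt "0 0 0 0 0.6" --pt "0 0 0 0 0.47" --pt "0 0 0 0 0.47" --pt "0 0 0 0 0.47" --pt "0 0 -0.5 0 0.47" --pt "0 0 -1.3 0 0.47" --pt "0 0 -2.2 0 0.47" --pt "0 0 -2.6 0 0.47"

```text
time: 11.1
tool_pos: [0.4804, -0.3421, 0.0903]
ee_rot: [3.136, -0.003, 0.406]
wrist_force: [0.9, 0.1, -0.3]
width: 0.0499
finger_force: 0.0
```

```bash
python3 - <<'E'
from m import *
go(.6250,.2797,.085)
E
```

```text
units [ 15.132 -20.57    0.14 ] t 11.1 yaw [ 3.1363e+00 -2.5000e-03  4.0580e-01] tcp [ 0.4804 -0.3421  0.0903] w 0.0499 F 0.0
```

servo_tool --pt "0.3 -0.4 0 0 0.47" --pt "1.0 -1.3 0 0 0.47" --pt "1.8 -2.5 0 0 0.47" --pt "2.7 -3.7 0 0 0.47" --pt "3.6 -4.9 0 0 0.47" --pt "4.5 -6.1 0 0 0.47" --pt "5.4 -7.3 0 0 0.47" --pt "6.3 -8.5 0 0 0.47" --pt "7.2 -9.7 0 0 0.47" --pt "8.0 -10.9 0 0 0.47"

```text
time: 11.93
tool_pos: [0.5544, -0.0086, 0.0849]
ee_rot: [-3.14, 0.001, 0.406]
wrist_force: [0.5, 0.0, -0.1]
width: 0.0496
finger_force: 0.0
```

servo_tool --pt "0.9 -1.2 0 0 0.47" --pt "1.8 -2.4 0 0 0.47" --pt "2.7 -3.6 0 0 0.47" --pt "3.6 -4.8 0 0 0.47" --pt "4.5 -6.0 0 0 0.47" --pt "5.3 -7.2 0 0 0.47" --pt "6.1 -8.4 0 0 0.47" --pt "6.8 -9.2 0 0 0.47" --pt "7.13 -9.67 0 0 0.47" --pt "7.13 -9.67 0 0 0.47"

```text
time: 12.77
tool_pos: [0.622, 0.285, 0.084]
ee_rot: [-3.14, 0.002, 0.41]
wrist_force: [-1.0, 0.4, 0.0]
width: 0.0499
finger_force: 0.0
```

servo_tool --pt "0 0 0.2 0 0.47" --pt "0 0 0.6 0 0.47" --pt "0 0 0.8 0 0.47" --pt "0 0 0.8 0 0.47" --pt "0 0 0.8 0 0.47"

```text
time: 13.18
tool_pos: [0.6229, 0.2795, 0.0648]
ee_rot: [3.142, 0.002, 0.404]
wrist_force: [-0.5, -0.8, -0.3]
width: 0.0499
finger_force: 0.0
```

```bash
python3 - <<'E'
from m import *
go(.6250,.2797,.0185)
o,s=snap('wrist','w2.png')
E
```

```text
units [0.087 0.026 1.851] t 13.18 yaw [3.1416e+00 2.3000e-03 4.0420e-01] tcp [0.6229 0.2795 0.0648] w 0.0499 F 0.0
```

View pics/w2.png

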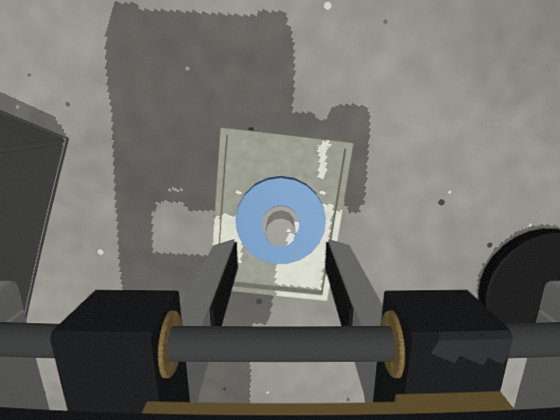

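The blank's stem at (282,230) is centred between the fingers, so I'll go down and grip.

servo_tool --pt "0.05 0.02 0.4 0 0.47" --pt "0.08 0.02 0.9 0 0.47" --pt "0.08 0.02 1.4 0 0.47" --pt "0.08 0.02 1.7 0 0.47" --pt "0.08 0.02 1.83 0 0.47" --pt "0.08 0.02 1.83 0 0.6" --pt "0.08 0.02 1.83 0 0.75" --pt "0.08 0.02 1.83 0 0.9" --pt "0.08 0.02 1.83 0 0.9" --pt "0.08 0.02 1.83 0 0.9"

```text
time: 14.07
tool_pos: [0.626, 0.2815, 0.0211]
ee_rot: [3.141, -0.002, 0.406]
wrist_force: [0.1, 0.6, -0.2]
width: 0.0202
finger_force: 0.4
```

servo_tool --pt "0 0 0 0 0.9" --pt "0 0 0 0 0.9" --pt "0 0 0 0 0.9"

```text
time: 14.32
tool_pos: [0.626, 0.2814, 0.0211]
ee_rot: [3.141, -0.002, 0.406]
wrist_force: [-0.6, 0.6, 2.4]
width: 0.0193
finger_force: 30.0
```

servo_tool --pt "0 0 -0.1 0 0.9" --pt "0 0 -0.4 0 0.9" --pt "0 0 -0.9 0 0.9" --pt "0 0 -1.5 0 0.9" --pt "0 0 -2.1 0 0.9" --pt "0 0 -2.7 0 0.9" --pt "0 0 -3.0 0 0.9" --pt "0 0 -3.0 0 0.9"

```text
time: 14.98
tool_pos: [0.6272, 0.2819, 0.0992]
ee_rot: [3.141, -0.006, 0.406]
wrist_force: [0.2, 0.7, -0.8]
width: 0.0189
finger_force: 30.0
```

```bash
python3 - <<'E'
from m import *
go(*P['cradle'],.05)
E
```

```text
units [-7.505 13.465  1.927] t 14.98 yaw [ 3.1411 -0.0062  0.4058] tcp [0.6272 0.2819 0.0992] w 0.0189 F 30.0
```

servo_tool --pt "-0.2 0.3 0 0 0.9" --pt "-0.6 1.1 0 0 0.9" --pt "-1.2 2.2 0 0 0.9" --pt "-1.9 3.4 0 0 0.9" --pt "-2.5 4.6 0 0 0.9" --pt "-3.2 5.8 0 0 0.9" --pt "-3.9 7.0 0 0 0.9" --pt "-4.5 8.2 0 0 0.9" --pt "-5.2 9.4 0 0 0.9" --pt "-5.9 10.6 0 0 0.9"

```text
time: 15.82
tool_pos: [0.5928, -0.0225, 0.0936]
ee_rot: [-3.14, 0.003, 0.406]
wrist_force: [0.5, 0.4, -0.5]
width: 0.019
finger_force: 30.0
```

servo_tool --pt "-0.6 1.2 0 0 0.9" --pt "-1.2 2.1 0.1 0 0.9" --pt "-1.5 2.7 0.4 0 0.9" --pt "-1.6 2.87 0.8 0 0.9" --pt "-1.6 2.87 1.3 0 0.9" --pt "-1.6 2.87 1.7 0 0.9" --pt "-1.6 2.87 1.9 0 0.9" --pt "-1.6 2.87 1.9 0 0.9" --pt "-1.6 2.87 1.9 0 0.9"

```text
time: 16.57
tool_pos: [0.5859, -0.1008, 0.047]
ee_rot: [-3.141, 0.001, 0.408]
wrist_force: [0.1, -0.2, -0.7]
width: 0.019
finger_force: 30.0
```

```bash
python3 - <<'E'
from m import *
go(*P['cradle'],.0254)
E
```

```text
units [0.068 0.054 0.862] t 16.57 yaw [-3.1406e+00  1.0000e-03  4.0760e-01] tcp [ 0.5859 -0.1008  0.047 ] w 0.019 F 30.0
```

servo_tool --pt "0.05 0.05 0.3 0 0.9" --pt "0.06 0.05 0.6 0 0.9" --pt "0.06 0.05 0.78 0 0.9" --pt "0.06 0.05 0.84 0 0.9" --pt "0.06 0.05 0.87 0 0.9" --pt "0.06 0.05 0.87 0 0.9" --pt "0.06 0.05 0.87 0 0.9"

```text
time: 17.15
tool_pos: [0.5882, -0.1029, 0.0262]
ee_rot: [3.141, -0.0, 0.406]
wrist_force: [0.6, -0.8, -1.0]
width: 0.019
finger_force: 30.0
```

servo_tool --pt "0 0 0 0 0.9" --pt "0 0 0 0 0.7" --pt "0 0 0 0 0.6" --pt "0 0 0 0 0.47" --pt "0 0 0 0 0.47" --pt "0 0 0 0 0.47" --pt "0 0 -0.5 0 0.47" --pt "0 0 -1.3 0 0.47" --pt "0 0 -2.0 0 0.47" --pt "0 0 -2.2 0 0.47"

```text
time: 17.98
tool_pos: [0.5903, -0.1033, 0.0855]
ee_rot: [3.137, -0.005, 0.406]
wrist_force: [0.9, -0.6, -0.2]
width: 0.0497
finger_force: 0.0
```

```bash
python3 - <<'E'
from m import *
go(*P['mat'],.06)
E
```

```text
units [-1.806 -6.734  0.981] t 17.98 yaw [ 3.1373 -0.0054  0.4059] tcp [ 0.5903 -0.1033  0.0855] w 0.0497 F 0.0
```

servo_tool --pt "-0.2 -0.7 0 0 0.47" --pt "-0.5 -2.0 0 0 0.47" --pt "-0.9 -3.4 0.1 0 0.47" --pt "-1.3 -4.8 0.3 0 0.47" --pt "-1.6 -6.1 0.6 0 0.47" --pt "-1.8 -6.7 0.9 0 0.47" --pt "-1.8 -6.73 0.95 0 0.47" --pt "-1.8 -6.73 0.95 0 0.47" --pt "-1.8 -6.73 0.95 0 0.47"

```text
time: 18.73
tool_pos: [0.4813, 0.0335, 0.0578]
ee_rot: [3.14, -0.001, 0.406]
wrist_force: [0.0, -0.2, 0.7]
width: 0.0499
finger_force: 0.0
```

```bash
python3 - <<'E'
from m import *
go(*P['mat'],.0145)
o,s=snap('wrist','w3.png')
E
```

```text
units [0.044 0.016 1.733] t 18.73 yaw [ 3.1403e+00 -1.1000e-03  4.0560e-01] tcp [0.4813 0.0335 0.0578] w 0.0499 F 0.0
```

View pics/w3.png

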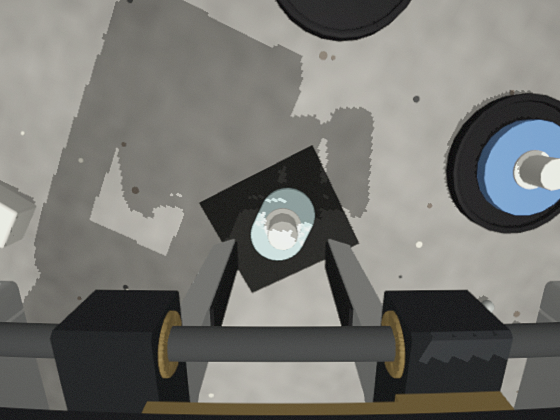

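The lens stem at (283,235) is centred between the fingers, and the blank sits flat in the cradle at (525,165). I'll grip the lens.

servo_tool --pt "0.04 0.02 0.4 0 0.47" --pt "0.04 0.02 0.9 0 0.47" --pt "0.04 0.02 1.4 0 0.47" --pt "0.04 0.02 1.65 0 0.47" --pt "0.04 0.02 1.73 0 0.47" --pt "0.04 0.02 1.73 0 0.6" --pt "0.04 0.02 1.73 0 0.75" --pt "0.04 0.02 1.73 0 0.9" --pt "0.04 0.02 1.73 0 0.9" --pt "0.04 0.02 1.73 0 0.9"

```text
time: 19.62
tool_pos: [0.4819, 0.034, 0.0146]
ee_rot: [3.141, -0.001, 0.406]
wrist_force: [-0.4, -1.0, 0.1]
width: 0.0201
finger_force: 0.4
```

servo_tool --pt "0 0 0 0 0.9" --pt "0 0 0 0 0.9" --pt "0 0 0 0 0.9"

```text
time: 19.87
tool_pos: [0.482, 0.034, 0.0146]
ee_rot: [3.141, -0.001, 0.406]
wrist_force: [0.3, -0.9, 2.8]
width: 0.0188
finger_force: 30.0
```

servo_tool --pt "0 0 -0.1 0 0.9" --pt "0 0 -0.4 0 0.9" --pt "0 0 -0.9 0 0.9" --pt "0 0 -1.5 0 0.9" --pt "0 0 -2.1 0 0.9" --pt "0 0 -2.7 0 0.9" --pt "0 0 -3.0 0 0.9" --pt "0 0 -3.0 0 0.9"

```text
time: 20.53
tool_pos: [0.4829, 0.034, 0.0913]
ee_rot: [3.14, -0.004, 0.406]
wrist_force: [-0.7, -0.2, 1.1]
width: 0.0188
finger_force: 30.0
```

```bash
python3 - <<'E'
from m import *
go(*P['tray'],.045)
E
```

```text
units [ 9.185 -6.893  1.877] t 20.53 yaw [ 3.1396 -0.004   0.4059] tcp [0.4829 0.034  0.0913] w 0.0188 F 30.0
```

servo_tool --pt "0.3 -0.2 0 0 0.9" --pt "1.0 -0.8 0 0 0.9" --pt "2.1 -1.6 0 0 0.9" --pt "3.2 -2.4 0 0 0.9" --pt "4.3 -3.2 0 0 0.9" --pt "5.4 -4.1 0 0 0.9" --pt "6.5 -4.9 0 0 0.9" --pt "7.6 -5.7 0 0 0.9" --pt "8.6 -6.4 0.1 0 0.9" --pt "9.1 -6.8 0.3 0 0.9"

```text
time: 21.37
tool_pos: [0.624, 0.2839, 0.0794]
ee_rot: [-3.14, 0.001, 0.408]
wrist_force: [0.2, -0.3, -0.0]
width: 0.019
finger_force: 30.0
```

servo_tool --pt "0.08 -0.09 0.4 0 0.9" --pt "0.08 -0.09 0.9 0 0.9" --pt "0.08 -0.09 1.3 0 0.9" --pt "0.08 -0.09 1.5 0 0.9" --pt "0.08 -0.09 1.5 0 0.9" --pt "0.08 -0.09 1.5 0 0.9"

```text
time: 21.87
tool_pos: [0.6237, 0.2817, 0.0434]
ee_rot: [3.142, 0.001, 0.405]
wrist_force: [1.0, -1.0, 0.5]
width: 0.0195
finger_force: 30.0
```

```bash
python3 - <<'E'
from m import *
go(*P['tray'],.0148)
E
```

```text
units [ 0.105 -0.012  1.145] t 21.87 yaw [3.1415e+00 1.3000e-03 4.0460e-01] tcp [0.6237 0.2817 0.0434] w 0.0195 F 30.0
```

servo_tool --pt "0.08 -0.01 0.4 0 0.9" --pt "0.08 -0.01 0.8 0 0.9" --pt "0.08 -0.01 1.05 0 0.9" --pt "0.08 -0.01 1.12 0 0.9" --pt "0.08 -0.01 1.15 0 0.9" --pt "0.08 -0.01 1.15 0 0.9" --pt "0.08 -0.01 1.15 0 0.9" --pt "0.08 -0.01 1.15 0 0.9"

```text
time: 22.53
tool_pos: [0.6262, 0.284, 0.0154]
ee_rot: [3.141, -0.001, 0.406]
wrist_force: [0.1, 0.2, 0.1]
width: 0.0191
finger_force: 30.0
```

Gap of about 0.8 mm; I'll ease down a touch more, then release.

servo_tool --pt "0 0 0.03 0 0.9" --pt "0 0 0.03 0 0.7" --pt "0 0 0.03 0 0.6" --pt "0 0 0.03 0 0.47" --pt "0 0 0.03 0 0.47" --pt "0 0 0.03 0 0.47" --pt "0 0 -0.5 0 0.47" --pt "0 0 -1.3 0 0.47" --pt "0 0 -2.2 0 0.47" --pt "0 0 -3.2 0 0.47"

```text
time: 23.37
tool_pos: [0.6255, 0.2837, 0.0961]
ee_rot: [-3.142, 0.001, 0.406]
wrist_force: [2.3, -0.2, 0.1]
width: 0.05
finger_force: 0.0
```

servo_tool --pt "-1 -0.5 -0.8 0 0.47" --pt "-2.4 -0.5 -1.2 0 0.47" --pt "-3.8 -0.5 -1.5 0 0.47" --pt "-5.2 -0.5 -2 0 0.47" --pt "-6.4 -0.5 -2 0 0.47" --pt "-7 -0.5 -2 0 0.47" --pt "-7 -0.5 -2 0 0.47"

```text
time: 23.95
tool_pos: [0.4583, 0.2257, 0.1474]
ee_rot: [3.141, -0.002, 0.406]
wrist_force: [0.4, 0.2, 0.3]
width: 0.0499
finger_force: 0.0
```

```bash
python3 - <<'E'
from m import *
snap('scene','s4.png'); o,s=snap('top','t4.png')
a=cv2.imread('pics/t4.png')[100:300,50:420]; b=cv2.imread('pics/s4.png')[110:400]
cv2.imwrite('pics/f.png',np.vstack([cv2.resize(a,(560,303)),b]))
im=s['image'].astype(int); p=plane(o,s,cv2.convexHull(near(((im[...,0]-im[...,2]>50)*255).astype(np.uint8),267,175,30)),.018)
print('blank',cv2.minEnclosingCircle(p))
E
```

```text
blank ((0.5873764753341675, -0.10423840582370758), 0.03334442898631096)
```

View pics/f.png

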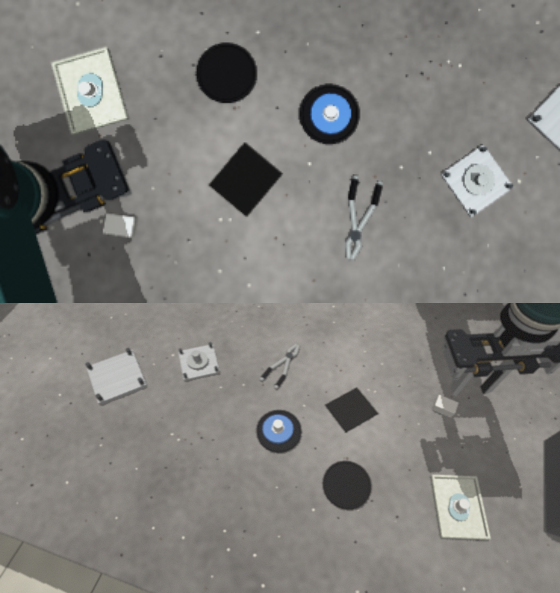

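Each object is centred, flat and stem-up: the blank in the cradle (330,113), the gauge on the stand (478,180) and the lens in the tray (89,90). The pliers and the white block have not moved.

```bash
python3 -c "
from bench import robot
print(robot.close_job())"
```

```text
the job is handed in; nothing more can be done
None
```

I handed the job in at about 24 s: the blank is on the cradle, the gauge on the stand and the lens in the tray (after parking on the mat), all upright and let go, and the final pictures show all three about centred; no verdict came back.

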